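Open the parts-tumbler jar on its pegged base

TASK

I need to get into the parts-tumbler jar. Set the capped jar down squarely over the four pegs of the blue tumbler base, fully home so that the pegs keep it from turning, then unscrew its tight orange cap anticlockwise, stop turning as soon as the threads let go (about a quarter turn), and lift it straight off. Finish while still holding the cap in the gripper, level and centred two or three centimetres above the jar's mouth, with the jar left home on its pegs and everything else on the shelf where it was.

Things in the scene. Friction and masses are not known exactly. Their poses are not given: they have to be found in the camera images.
- jar: Square white plastic jar, grey foot and panels, loose, about 0.42 kg, 80 x 80 mm, shoulder 88 mm high, then a round neck of radius 23 mm to the mouth at 117 mm. Starts capped (125 mm high) on the shelf at any yaw. Origin: centre of underside; z up, x and y square to its sides. Its sides are too wide to grip; carry it by its tight cap. Standing free it spins along when the cap is twisted.
- foot (a point): At the jar's origin, axes as the jar's: centre of the underside of its foot. Around it four square sockets, 12 mm wide, 16 mm deep, open downwards, at x = +-24 mm, y = +-24 mm (hidden while it stands), so the jar fits the base at any of four yaws a quarter turn apart.
- cap: Orange ribbed screw cap, 62 mm across, 28 mm high, 0.07 kg. Origin: centre of its lower rim; z up along the screw axis. Screwed tight, its origin is 97 mm above the jar's (rim 9 mm above the shoulder, 20 mm below the mouth) and its x axis points along the jar's x, or up to 0.12 rad anticlockwise of it. A sprung liner presses it up with about 15 N: about 0.4 N m starts it. Play about 1 mm.
- cap_top (a point): Centre of the cap's flat top, 28 mm above its origin. Right-hand quick thread: three lugs in the cap hook under three thread segments. Turned anticlockwise seen from above, the cap climbs 2.2 mm per rad. When its x axis stands 64 degrees from the jar's x the threads let go; it lifts freely from 64 to 103 degrees (middle 84), where the lugs meet a stop. Turned at a constant height it comes free too.
- mouth (a point): Centre of the jar's open mouth (40 mm wide), top of its neck, 117 mm above the jar's origin; moves with the jar.
- base: Motor base of the parts tumbler, fixed to the shelf: blue housing 150 (x) x 140 (y) mm, 50 mm high, dial and switch on its -x front; on top a black rubber deck 110 x 110 mm, 60 mm above the origin. Four round-tipped steel pegs, 9 mm thick, stand 14 mm above the deck at x = +-24 mm, y = +-24 mm. Origin: centre of underside, z up.
- deck (a point): Centre of the deck's surface between the four pegs, 60 mm above the shelf; axes as the base's. The jar is home when its origin is here; resting on the peg tips it would stand 14 mm too high.
- charger: Grey plastic battery charger box, 130 x 220 x 125 mm, with a black carrying handle to 152 mm high; bystander. Origin: centre of the underside.
- clamp: Red spring clamp lying on its side, about 175 x 80 mm, 23 mm high; bystander. Origin: about its middle, on the shelf.
- brush: Stainless battery-terminal brush lying down, 135 mm long, 26 mm thick; bystander. Origin: about its middle, on the shelf.
- torch: Aluminium torch lying down, 153 mm long, 40 mm thick at the head; bystander. Origin: its middle, on the shelf.
- fuse_case: Black plastic fuse case, lid shut, 70 x 110 mm, 32 mm high; bystander. Origin: centre of its underside.
- spray_can: Green spray can with black cap, 52 mm thick, 154 mm high, standing; bystander. Origin: centre of its underside.
Things that resemble listed ones, but are neither listed nor needed, are in the scene too. What is meant by the cap is not yellow, and is the larger of those in its own colour.

How it is judged:
On the way, in this order (a step that is already met when the one before it is completed fails the run):
1. the jar stands home over the four pegs with its cap still screwed down (z of jar in the frame of deck between -0.003 and 0.003 m and horizontal distance between jar and deck below 0.004 m and angle between jar's own z axis and vertical below 0.06 rad and angle between the x axis of cap and the x axis of jar, either way round below 0.45 rad and z of cap in the frame of jar below 0.1035 m), for 0.2 s.
2. the cap has been turned until its threads let go, while the pegs hold the jar (z of jar in the frame of deck between -0.003 and 0.003 m and horizontal distance between jar and deck below 0.004 m and angle between jar's own z axis and vertical below 0.06 rad and angle between the x axis of cap and the x axis of jar, either way round above 1 rad), for 0.05 s.
At the end, for the whole second after the job is handed in: Jar home on the deck (3 mm height, 4 mm sideways, 0.06 rad), clear of cap and arm. Gripper holds the cap at rest, rim 5 to 55 mm above the mouth, centred within 15 mm, level within 0.15 rad, turned 54 to 126 degrees from screwed-down (not spun on) (z of jar in the frame of deck between -0.003 and 0.003 m and horizontal distance between jar and deck below 0.004 m and angle between jar's own z axis and vertical below 0.06 rad and z of cap in the frame of jar between 0.122 and 0.172 m and horizontal distance between cap and mouth below 0.015 m and angle between cap's own z axis and vertical below 0.15 rad and angle between the x axis of cap and the x axis of jar, either way round above 0.95 rad and contact force between the fingers and cap above 2 N and contact force between cap and jar below 0.1 N and contact force between the arm and jar below 0.5 N and linear speed of each of cap, jar below 0.02 m/s); the arm keeps its last pose, push and grip.
It fails at once if the jar is tipped over (angle between jar's own z axis and vertical above 0.5 rad).
It fails at once if another thing on the shelf is shifted by more than 30 mm (distance of any of charger, clamp, brush, torch, fuse_case, spray_can from where it was at the start of the episode above 0.03 m).
It also fails if it takes over 45 s, if anything falls off the work surface, if the arm or the gripper's body presses on something with over 40 N, if the wrist force passes 120 N, or if a joint passes its speed limit or range.

ROBOT

A 6-joint arm with a two-finger parallel gripper is mounted at the origin on the work surface. World frame = base frame: x ahead of the robot, y to its left, z up, the work surface at z = 0. Lengths are in m, angles in rad, forces in N, time in s.
With the tool pointing down it reaches from about 0.35 to 0.775 m from the base axis. Payload 5.5 kg.
Tool frame: the origin (TCP) lies on the centre line of the jaws, within the pads' length; the fingertips stand arm.tips_ahead ahead of it and the grasp point (between the pads) lies 11 mm behind it (arm.tips_ahead is the distance from the TCP to the fingertips, in m); x points along the fingers, z is the direction in which the jaws open and shut, and the axes are right-handed (so a half turn about x gives the same grasp; the last joint's range is limited). The gripper opens to 85 mm and grips with 20 to 120 N. Pads are 22 mm wide; open, the fingers measure 114 mm over their backs; the gripper's body (76 mm by 85 mm) begins 54 mm behind the grasp point. The pads swing forward as they close: fully open they stand 13 mm farther back than shut.
Start: joints at [-1.398, 0.313, 0.046, 1.304, 0, 1.431], TCP at [0.177, -0.547, 0.239] pointing down, gripper open.
Joint ranges: [-2.76, 2.76], [-0.86, 1.69], [-1.03, 1.26], [-2.2, 2.34], [-1.47, 1.5], [-3.14, 3.14]. Speed limits (rad/s): [2.57, 2.57, 3.14, 3.14, 3.14, 3.14].

INTERFACE

Orientations are given as a unit quaternion [w, x, y, z].
In Python, from cell import arm gives the robot as it stands. The module is installed in compiled form; this text tells all that it offers.
- The arm moves only by the tool carry_out, never from a script. Its argument "plan" is a list that holds one entry, the list of rows, each a list of 7 numbers: the shift along the tool's x, y, z in cm, then the turn, a rotation vector about the tool's x, y, z in rad, then the gripper's target within -1 to 1 (shut at 1, half-way at 0, fully open at -1). A call has exactly 10 rows; each row shifts and turns the commanded pose from where the row before left it, along the tool's axes as they then stand; what a row does not reach is not made up. A row lasts 1/8 s, in which the tool goes at most 62.5 mm and 10.7 degrees, less where a joint would pass 70% of its speed; a pose out of reach is approached as far as the arm can. A call with a gripper value outside its range is refused whole. The fingers move at their own pace and stop on an object; "force" is the grip in N (left out, the last holds). Time passes only in rows, so rows that do not move let the fingers close, or fill a call up. It gives the time, the measured TCP pose, the force and the opening at its end, in the units of the state.
- arm.get_state(): the state, without advancing time (a new reading comes with each control period).
- arm.read_camera(name): name is "side" or "top"; returns the picture (480x640x3 uint8, red, green, blue); there is no depth.
- arm.camera_model(name): a dict with "K" (3x3 intrinsics, pixels), "R" (3x3) and "t" (3): a world point X has camera coordinates R X + t. Camera axes: x right, y down, z forward; pixel columns grow to the right and rows downward; lengths in m; the calibration is good to about 2 mm. A picture is of the moment at which its call begins. camera_model takes no time and is no camera call.
- arm.job_done(): hands the job in, once; it reports no verdict.
The state is a dict: "time": time; "joint_positions": joint angles; "qvel": joint speeds; "joint_efforts": joint torques, N m; "ee_pos": TCP position; "ee_rot": TCP orientation; "wrist_force": force on the tool from outside, world axes, zero at the start; "torque": the same for the moment, N m; "opening": finger opening in m.
Only numpy, scipy, OpenCV 4.12 (cv2) and the standard library are available. Lean on these libraries where they do the work, as an engineer would, in place of code of your own. Each camera call takes 0.05 s, during which the arm holds its last target.

## Working session

There is one attempt and no reset: what is moved stays moved. The work goes in short steps, Python scripts to look and compute and a tool call to move; the robot and the scene stay as the last step left them, time stands still between calls to the robot, and variables do not carry over. Pictures are saved under pics/ and viewed, and the job is handed in when it is done.

Besides the shell and the picture viewer there is one more tool, called after ">>>" by a JSON object that holds its "op" and its "data". carry_out: Moves the arm, as the interface text tells. Its arguments: {"type":"object","properties":{"plan":{"type":"array"},"force":{"type":"number"}},"required":["plan"]}

```bash
mkdir -p pics; ls; python3 - <<'E'
from cell import arm
import cv2,numpy as np
s=arm.get_state();print(s, arm.tips_ahead)
for n in("side","top"):
    m=arm.camera_model(n);print(n,m)
    np.savez(n+".npz",**{k:np.array(v) for k,v in m.items()})
    cv2.imwrite(f"pics/{n}0.png",arm.read_camera(n)[:,:,::-1])
E
```

```text
pics
{'time': 0.0, 'joint_positions': array([-1.39762080e+00,  3.13995385e-01,  4.49645538e-02,  1.30360039e+00,
        6.96460674e-06,  1.43118854e+00]), 'qvel': array([-7.93853422e-04, -6.57302692e-06,  4.99923143e-05,  1.34778751e-03,
       -1.68256597e-04, -1.59695308e-03]), 'joint_efforts': array([ 3.35096565e-04, -4.80629826e+01,  2.98531187e+01,  1.92900124e-02,
       -1.78388209e-04, -2.88616171e-06]), 'ee_pos': array([ 0.17683309, -0.54660438,  0.23840582]), 'ee_rot': array([ 0.57131044,  0.41647296,  0.57223973, -0.4155675 ]), 'wrist_force': array([-0.17077437,  0.09222714, -0.23519176]), 'torque': array([-0.02523736, -0.05049254,  0.0013863 ]), 'opening': 0.08544009496832945} 0.008
side {'K': array([[440.56234774,   0.        , 317.91381133],
       [  0.        , 440.56234774, 234.92902177],
       [  0.        ,   0.        ,   1.        ]]), 'R': array([[ 9.89299124e-01, -1.45901434e-01, -1.24821185e-04],
       [-1.11157235e-01, -7.53157942e-01, -6.48380431e-01],
       [ 9.45056244e-02,  6.41456067e-01, -7.61316492e-01]]), 't': array([-0.61303626,  0.12038049,  1.05609981])}
top {'K': array([[493.8218422 ,   0.        , 319.74135988],
       [  0.        , 493.8218422 , 239.5020117 ],
       [  0.        ,   0.        ,   1.        ]]), 'R': array([[-0.00712358, -0.99980323, -0.01851371],
       [-0.99719222,  0.00848271, -0.07440244],
       [ 0.07454485,  0.01793172, -0.99705643]]), 't': array([-0.00784558,  0.60671525,  1.49308699])}
```

View pics/side0.png

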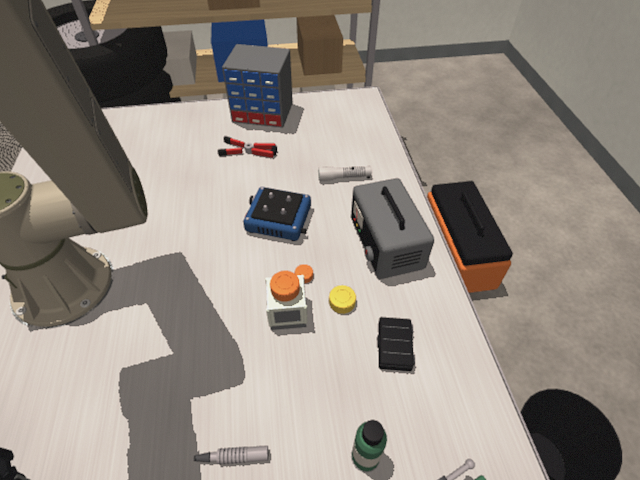

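View pics/top0.png

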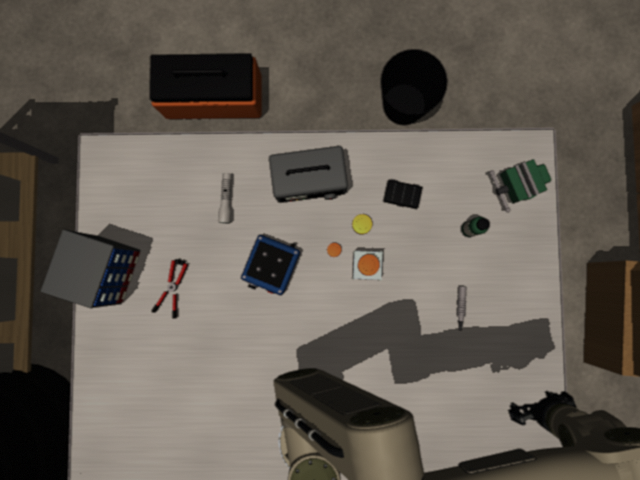

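The candidates for the cap are:
- The orange cap on the white jar, at side (285,286) / top (369,264).
- A small orange disc, at side (304,272) / top (334,249).
- A yellow cap, at side (342,299) / top (362,224).

The one on the jar fits, as it is the larger of the two orange ones. I'll confirm this with enlarged crops.

```bash
python3 - <<'E'
import cv2,numpy as np
s=cv2.imread("pics/side0.png");t=cv2.imread("pics/top0.png")
a=cv2.resize(s[170:340,230:360],None,fx=3.5,fy=3.5,interpolation=cv2.INTER_CUBIC)
b=cv2.resize(t[215:305,230:400],None,fx=4.6,fy=4.6,interpolation=cv2.INTER_CUBIC)
cv2.imwrite("pics/cs.png",a);cv2.imwrite("pics/ct.png",b)
E
```

```text
(no output)
```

View pics/cs.png

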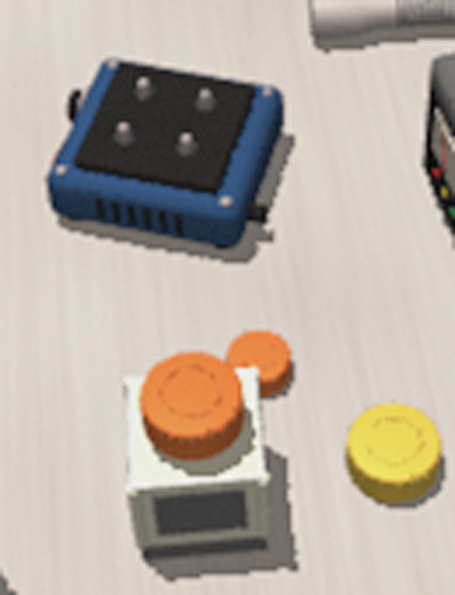

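View pics/ct.png

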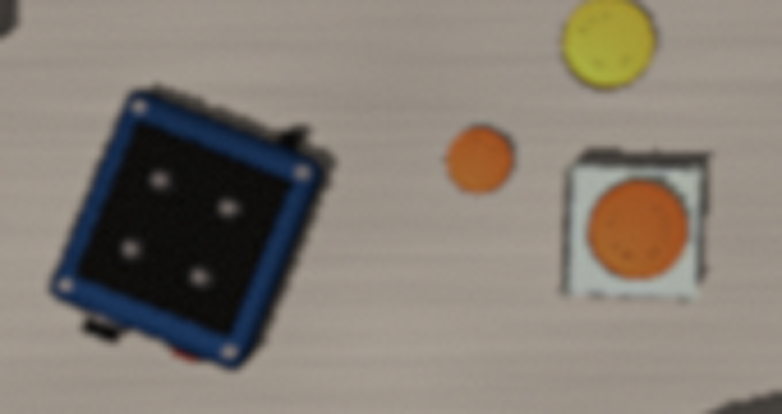

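The jar's cap, in the side crop at about (191,400), is the larger orange one. The loose orange disc at (260,360) is smaller, and the yellow one is ruled out. Next I need tighter crops for point measurement.

```bash
python3 - <<'E'
import cv2,numpy as np
s=cv2.imread("pics/side0.png");t=cv2.imread("pics/top0.png")
def g(im,x,y,w,h,f):
    c=cv2.resize(im[y:y+h,x:x+w],None,fx=f,fy=f,interpolation=cv2.INTER_CUBIC)
    for k in range(0,w,5): cv2.line(c,(int((k+.5)*f),0),(int((k+.5)*f),4 if k%10 else 9),(0,0,255),1)
    for k in range(0,h,5): cv2.line(c,(0,int((k+.5)*f)),(4 if k%10 else 9,int((k+.5)*f)),(0,0,255),1)
    return c
a=g(s,260,265,50,70,8);b=g(t,345,240,45,45,8)
b=cv2.copyMakeBorder(b,0,a.shape[0]-b.shape[0],0,0,cv2.BORDER_CONSTANT)
cv2.imwrite("pics/jar.png",np.hstack([a,b]))
a=g(s,238,178,80,66,5);b=g(t,235,228,70,70,5)
h=max(a.shape[0],b.shape[0])
P=lambda c:cv2.copyMakeBorder(c,0,h-c.shape[0],0,0,cv2.BORDER_CONSTANT)
cv2.imwrite("pics/base.png",np.hstack([P(a),P(b)]))
E
```

```text
(no output)
```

View pics/jar.png

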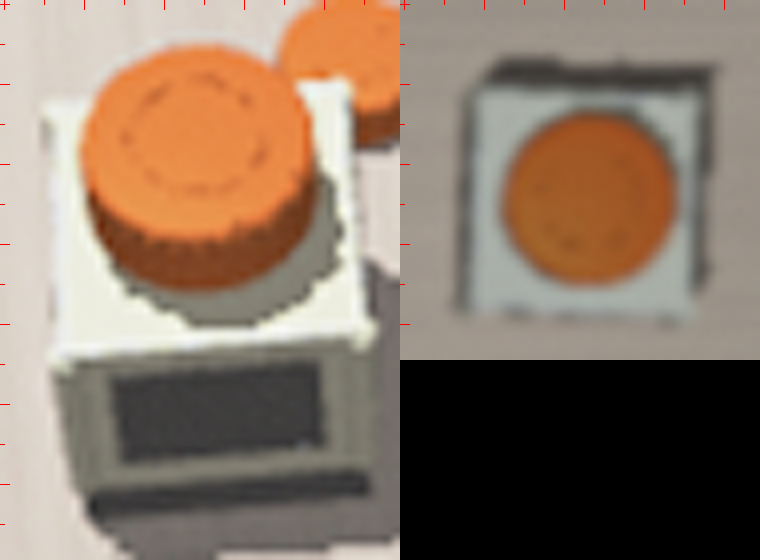

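View pics/base.png

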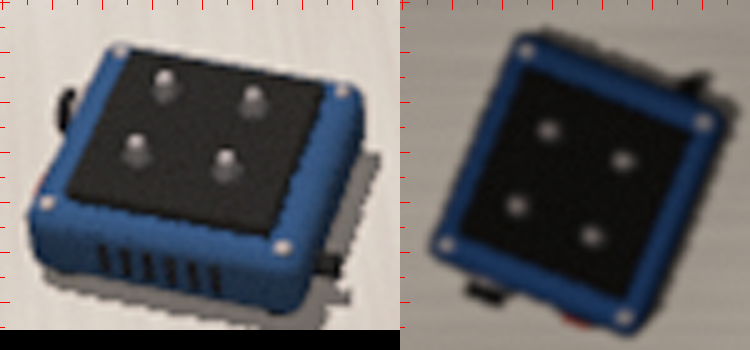

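```bash
cat > h.py <<'E'
import numpy as np,cv2
from scipy.optimize import least_squares
M={n:np.load(f"{n}.npz") for n in("side","top")}
def proj(n,X):
    m=M[n];c=np.atleast_2d(X)@m['R'].T+m['t'];p=c@m['K'].T;return p[:,:2]/p[:,2:]
def tri(a,b):
    r=least_squares(lambda X:np.r_[proj('side',X)[0]-a,proj('top',X)[0]-b],[.5,-.1,.05]);return r.x,np.abs(r.fun).max()
def sq(x,y,z,yaw,h):
    c,s=np.cos(yaw),np.sin(yaw);q=h*np.array([[1,1],[1,-1],[-1,-1],[-1,1]])
    return np.c_[x+q[:,0]*c-q[:,1]*s,y+q[:,0]*s+q[:,1]*c,np.full(4,z)]
def fit(ps,pt,yaw0,h0,x0):
    f=lambda v:np.r_[(proj('side',sq(*v))-ps).ravel(),(proj('top',sq(*v))-pt).ravel()]
    r=least_squares(f,[x0[0],x0[1],x0[2],yaw0,h0]);return r.x,r.fun
E
python3 - <<'E'
from h import *
un=lambda p,f,o:(np.array(p,float)+.5)/f-.5+np.array(o)
# order: (+,+),(+,-),(-,-),(-,+)
js=un([(347,85),(372,337),(55,358),(45,103)],8,(260,265)); jt=un([(75,87),(299,90),(292,319),(68,313)],8,(345,240))
v,f=fit(js,jt,0,.04,[.42,-.14,.09]);print("jar",v.round(4),f.reshape(-1,2).round(2).tolist())
# base yaw guess: pegs
bs=un([(253,95),(226,158),(136,144),(164,77)],5,(238,178)); bt=un([(148,130),(223,160),(192,236),(117,205)],5,(235,228))
v,f=fit(bs,bt,-.35,.024,[.42,.07,.07]);print("pegs",v.round(4),f.reshape(-1,2).round(2).tolist())
ss=un([(343,91),(282,248),(47,203),(121,51)],5,(238,178)); st=un([(127,51),(304,122),(224,317),(47,245)],5,(235,228))
v,f=fit(ss,st,-.35,.06,[.42,.07,.05]);print("screws",v.round(4),f.reshape(-1,2).round(2).tolist())
# pegs individually
for a,b in zip(bs,bt): print(tri(a,b))
# cap: top inner ring & blob
s=cv2.imread("pics/side0.png");t=cv2.imread("pics/top0.png")
def blob(im,near,lo,hi):
    hsv=cv2.cvtColor(im,cv2.COLOR_BGR2HSV);m=cv2.inRange(hsv,lo,hi)
    n,l,st,c=cv2.connectedComponentsWithStats(m);i=l[near[1],near[0]];return c[i],st[i],(l==i).astype(np.uint8)
for nm,ps in(("cap",(369,264)),("small",(334,249)),("yel",(362,224))):
    c,st_,m=blob(t,ps,(3,120,60),(40,255,255));print(nm,c,st_)
# side bright top face of cap
for nm,ps in (("cap",(285,282)),):
    c,st_,m=blob(s,ps,(5,120,200),(14,255,255));k=max(cv2.findContours(m,0,1)[0],key=len);print(c,st_,cv2.fitEllipse(cv2.convexHull(k)))
E
```

```text
jar [ 0.5264 -0.1528  0.0857 -0.0467  0.041 ] [[-0.1, -0.7], [-0.18, -0.12], [0.02, 0.67], [0.36, 0.11], [0.0, -0.13], [0.02, 0.58], [0.05, 0.02], [-0.09, -0.34]]
pegs [ 0.5314  0.1391  0.0679 -0.3881  0.0242] [[-0.13, -0.19], [-0.09, 0.2], [-0.16, -0.27], [0.03, 0.31], [-0.04, -0.16], [0.01, -0.11], [0.05, -0.13], [-0.02, -0.01]]
screws [ 0.5317  0.1382  0.0485 -0.3891  0.0608] [[-0.76, -0.98], [-1.0, 0.5], [0.4, 0.95], [0.74, -0.46], [-1.25, 0.14], [0.55, 0.88], [1.32, -0.52], [-0.61, -1.27]]
(array([0.56301823, 0.15235406, 0.06719473]), np.float64(0.14050436603514527))
(array([0.54469066, 0.10748041, 0.06864147]), np.float64(0.11911803738036042))
(array([0.49983586, 0.12618811, 0.06654431]), np.float64(0.13640396076380057))
(array([0.51814346, 0.17046098, 0.06932673]), np.float64(0.01593110025265787))
cap [368.35327635 264.3048433 ] [358 254  21  21 351]
small [333.79605263 249.36842105] [327 243  14  14 152]
yel [361.83278689 223.52459016] [352 214  20  20 305]
[288.86871508 279.53631285] [270 265  43  30 716] ((290.49468994140625, 278.8358459472656), (25.205991744995117, 44.996337890625), 63.807098388671875)
```

```bash
cat >> h.py <<'E'
def state():
    from cell import arm
    s=arm.get_state();w,x,y,z=s['ee_rot']
    from scipy.spatial.transform import Rotation as Ro
    R=Ro.from_quat([x,y,z,w]).as_matrix()
    az=np.arctan2(R[1,2],R[0,2]);print('t',s['time'],'pos',s['ee_pos'].round(4),'az',az.round(4),'xaxis',R[:,0].round(4),'F',s['wrist_force'].round(1),'T',s['torque'].round(2),'open',round(s['opening'],4),'q',s['joint_positions'].round(3))
    return s,R,az
def plan(target,az_t=None):
    s,R,az=state();d=np.array(target)-s['ee_pos'];print('tool shift cm',(R.T@d*100).round(2), 'rx',None if az_t is None else -((az_t-az+np.pi)%(2*np.pi)-np.pi))
E
python3 - <<'E'
from h import *
# simulated silhouettes of cap centre vs measured
th=np.linspace(0,2*np.pi,73)
def hull(n,x,y):
    P=np.vstack([np.c_[x+.031*np.cos(th),y+.031*np.sin(th),np.full(73,z)] for z in (.097,.125)])
    return cv2.convexHull(proj(n,P).astype(np.float32))
def cen(h): m=cv2.moments(h);return np.array([m['m10']/m['m00'],m['m01']/m['m00']])
s=cv2.imread("pics/side0.png");t=cv2.imread("pics/top0.png")
hs=cv2.cvtColor(s,cv2.COLOR_BGR2HSV);m=cv2.inRange(hs,(3,150,60),(16,255,255))
m[:,:]=np.where(np.indices(m.shape)[1]>299,0,m); n,l,st,c=cv2.connectedComponentsWithStats(m);i=l[282,285]
print('side blob',c[i],st[i]); h=hull('side',.5264,-.1528);print(cen(h),h.min((0,1)),h.max((0,1)))
h=hull('top',.5264,-.1528);print('top pred',cen(h),h.min((0,1)),h.max((0,1)))
plan([.5264,-.1528,.24],-.047)
E
```

```text
side blob [285.1587517  284.92130258] [270 266  30  35 737]
[284.48253706 285.11690786] [269.1263  269.08292] [299.5211 301.2855]
top pred [368.29632703 264.62128984] [357.08035 253.63795] [379.46634 275.46884]
t 0.1 pos [ 0.1769 -0.5467  0.2385] az -1.258 xaxis [-3.0e-04  1.6e-03 -1.0e+00] F [ 0.3 -0.2 -0.1] T [ 0.05  0.06 -0.  ] open 0.0852 q [-1.398  0.314  0.045  1.304  0.     1.431]
tool shift cm [ -0.1   45.38 -26.72] rx -1.2109733832879055
```

>>> {"op": "carry_out", "data": {"plan": [[[0,4.54,-2.67,0,0,0,-1],[0,4.54,-2.67,0,0,0,-1],[0,4.54,-2.67,0,0,0,-1],[0,4.54,-2.67,0,0,0,-1],[0,4.54,-2.67,0,0,0,-1],[0,4.54,-2.67,0,0,0,-1],[0,4.54,-2.67,0,0,0,-1],[0,4.54,-2.67,0,0,0,-1],[0,4.54,-2.67,0,0,0,-1],[0,4.54,-2.67,0,0,0,-1]]]}}

```text
time: 1.35
ee_pos: [0.5275, -0.1518, 0.239]
ee_rot: [0.572, 0.416, 0.572, -0.416]
wrist_force: [-0.2, -0.3, 0.3]
opening: 0.0854
```

>>> {"op": "carry_out", "data": {"plan": [[[0,0,0,-0.17,0,0,-1],[0,0,0,-0.17,0,0,-1],[0,0,0,-0.17,0,0,-1],[0,0,0,-0.17,0,0,-1],[0,0,0,-0.17,0,0,-1],[0,0,0,-0.17,0,0,-1],[0,0,0,-0.17,0,0,-1],[0,0,0,0,0,0,-1],[0,0,0,0,0,0,-1],[0,0,0,0,0,0,-1]]]}}

```text
time: 2.6
ee_pos: [0.5267, -0.1534, 0.2392]
ee_rot: [0.707, 0.025, 0.707, -0.025]
wrist_force: [0.5, 0.2, -0.7]
opening: 0.0854
```

```bash
python3 - <<'E'
from h import *
plan([.5265,-.1525,.24],-.047)
E
```

```text
t 2.6 pos [ 0.5267 -0.1534  0.2392] az -0.0695 xaxis [-2.e-04  0.e+00 -1.e+00] F [ 0.5  0.2 -0.7] T [-0.03  0.05  0.05] open 0.0854 q [-0.43   0.262 -0.024  1.285 -0.     1.211]
tool shift cm [-0.08  0.08 -0.02] rx -0.022509951596791034
```

>>> {"op": "carry_out", "data": {"plan": [[[2,0.08,0,-0.022,0,0,-1],[2,0,0,0,0,0,-1],[2,0,0,0,0,0,-1],[2,0,0,0,0,0,-1],[2,0,0,0,0,0,-1],[1.5,0,0,0,0,0,-1],[1,0,0,0,0,0,-1],[0,0,0,0,0,0,-1],[0,0,0,0,0,0,-1],[0,0,0,0,0,0,-1]]]}}

```text
time: 3.85
ee_pos: [0.5273, -0.1528, 0.115]
ee_rot: [0.707, 0.016, 0.706, -0.017]
wrist_force: [0.6, 0.3, 0.6]
opening: 0.0853
```

```bash
cat >> h.py <<'E'
def snap(tag,box=None,f=5,cam='side'):
    from cell import arm
    im=arm.read_camera(cam)[:,:,::-1];cv2.imwrite(f"pics/{tag}_{cam}.png",im)
    if box: 
        x,y,w,h=box;cv2.imwrite(f"pics/{tag}_{cam}_c.png",cv2.resize(im[y:y+h,x:x+w],None,fx=f,fy=f,interpolation=cv2.INTER_CUBIC))
    return im
E
python3 - <<'E'
from h import *
state();snap('a',(230,220,120,115))
E
```

```text
t 3.85 pos [ 0.5273 -0.1528  0.115 ] az -0.0461 xaxis [ 1.3e-03 -7.0e-04 -1.0e+00] F [0.6 0.3 0.6] T [0.03 0.   0.05] open 0.0853 q [-0.428  0.331 -0.243  0.995 -0.     1.189]
```

View pics/a_side_c.png

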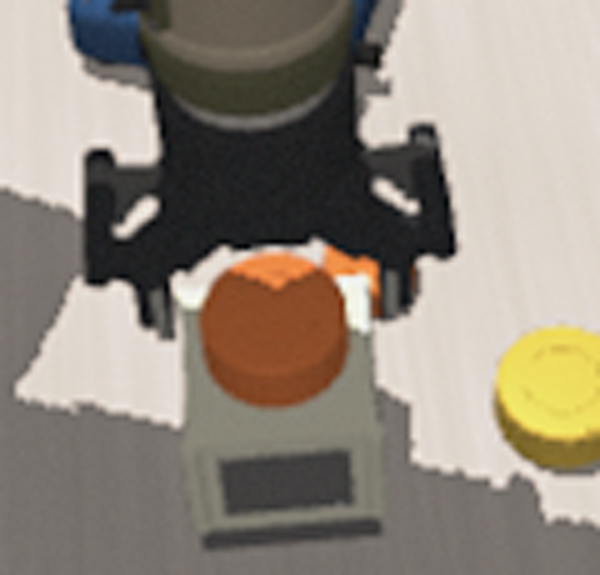

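```bash
python3 - <<'E'
from h import *
m=M['side']
for p in((160,335),(397,318)):
    u=(np.array(p)+.5)/5-.5+[230,220]
    d=m['R'].T@np.linalg.solve(m['K'],np.r_[u,1]);c=-m['R'].T@m['t']
    for y in(-.153,-.164):
        print(p,y,(c+d*(y-c[1])/d[1]).round(4))
E
```

```text
(160, 335) -0.153 [ 0.4789 -0.153   0.1158]
(160, 335) -0.164 [ 0.4797 -0.164   0.1319]
(397, 318) -0.153 [ 0.5781 -0.153   0.1069]
(397, 318) -0.164 [ 0.5769 -0.164   0.1232]
```

>>> {"op": "carry_out", "data": {"plan": [[[1,0,-0.05,0,0,0,-1],[0.9,0,0,0,0,0,-1],[0,0,0,0,0,0,-1],[0,0,0,0,0,0,-1],[0,0,0,0,0,0,0],[0,0,0,0,0,0,0.5],[0,0,0,0,0,0,1],[0,0,0,0,0,0,1],[0,0,0,0,0,0,1],[0,0,0,0,0,0,1]]], "force": 80}}

```text
time: 5.15
ee_pos: [0.5262, -0.1527, 0.0959]
ee_rot: [0.707, 0.016, 0.707, -0.016]
wrist_force: [-2.7, 0.1, 5.8]
opening: 0.0608
```

```bash
python3 - <<'E'
from h import *
state();snap('b',(230,220,120,115))
E
```

```text
t 5.15 pos [ 0.5262 -0.1527  0.0959] az -0.0461 xaxis [ 2.e-04 -6.e-04 -1.e+00] F [-2.7  0.1  5.8] T [0.06 0.48 0.02] open 0.0608 q [-0.429  0.346 -0.272  0.952 -0.     1.188]
```

View pics/b_side_c.png

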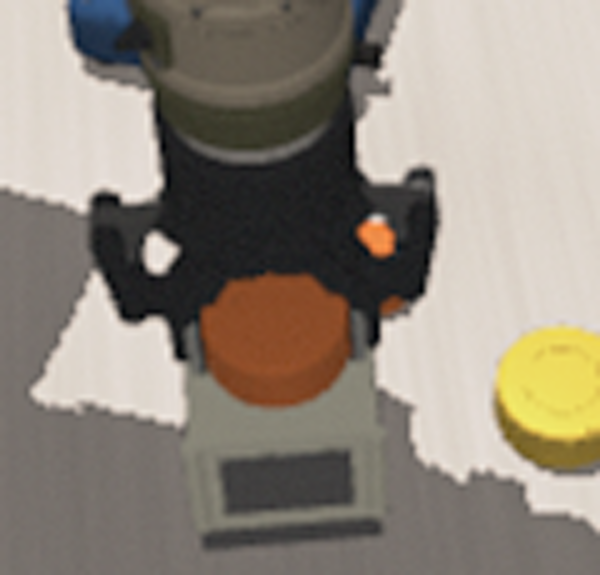

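The cap is gripped with the opening at 60.8 mm, and the pads sit on its flanks above the shoulder. Now I'll lift the jar.

>>> {"op": "carry_out", "data": {"plan": [[[-0.5,0,0,0,0,0,1],[-1,0,0,0,0,0,1],[-1.5,0,0,0,0,0,1],[-2,0,0,0,0,0,1],[-2,0,0,0,0,0,1],[-2,0,0,0,0,0,1],[-2,0,0,0,0,0,1],[-1,0,0,0,0,0,1],[0,0,0,0,0,0,1],[0,0,0,0,0,0,1]]], "force": 80}}

```text
time: 6.45
ee_pos: [0.5259, -0.1524, 0.2146]
ee_rot: [0.707, 0.016, 0.707, -0.016]
wrist_force: [-0.0, -0.4, -4.7]
opening: 0.0608
```

```bash
python3 - <<'E'
from h import *
plan([.5314,.139,.216],-.388);snap('c',(210,180,160,150),4)
E
```

```text
t 6.45 pos [ 0.5259 -0.1524  0.2146] az -0.046 xaxis [-1.1e-03  4.0e-04 -1.0e+00] F [-0.  -0.4 -4.7] T [ 0.01 -0.01 -0.05] open 0.0608 q [-0.429  0.269 -0.075  1.228 -0.     1.188]
tool shift cm [-0.13 29.13 -0.79] rx 0.3419964421123707
```

View pics/c_side_c.png

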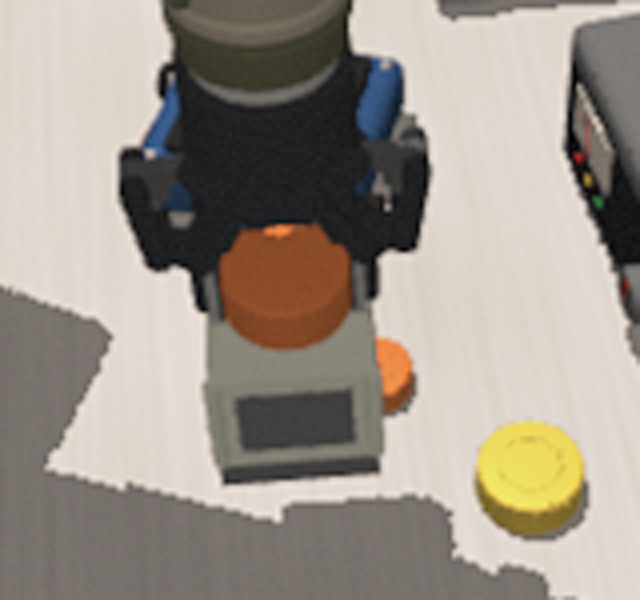

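The jar is hanging from the gripper: the wrist reads 4.7 N and the jar is level. I'll carry it over the base.

>>> {"op": "carry_out", "data": {"plan": [[[0,1.5,-0.08,0,0,0,1],[0,3,-0.08,0,0,0,1],[0,3.8,-0.08,0,0,0,1],[0,4,-0.08,0,0,0,1],[0,4,-0.08,0,0,0,1],[0,4,-0.08,0,0,0,1],[0,3.8,-0.08,0,0,0,1],[0,3,-0.08,0,0,0,1],[0,1.5,-0.08,0,0,0,1],[0,0.5,-0.08,0,0,0,1]]], "force": 80}}

```text
time: 7.75
ee_pos: [0.5312, 0.1393, 0.2149]
ee_rot: [0.707, 0.016, 0.707, -0.016]
wrist_force: [-0.8, -1.3, -4.3]
opening: 0.0606
```

>>> {"op": "carry_out", "data": {"plan": [[[0,0,0,0.08,0,0,1],[0,0,0,0.11,0,0,1],[0,0,0,0.1,0,0,1],[0,0,0,0.052,0,0,1],[0,0,0,0,0,0,1],[0,0,0,0,0,0,1],[0,0,0,0,0,0,1],[0,0,0,0,0,0,1],[0,0,0,0,0,0,1],[0,0,0,0,0,0,1]]], "force": 80}}

```text
time: 9.0
ee_pos: [0.5317, 0.1385, 0.2152]
ee_rot: [0.694, 0.136, 0.694, -0.136]
wrist_force: [-0.0, -0.4, -4.2]
opening: 0.0606
```

```bash
python3 - <<'E'
from h import *
plan([.5314,.139,.216],-.388);snap('d',(210,120,140,130),5)
E
```

```text
t 9.0 pos [0.5317 0.1385 0.2152] az -0.3879 xaxis [-1.e-04 -1.e-04 -1.e+00] F [-0.  -0.4 -4.2] T [-0.04 -0.    0.05] open 0.0606 q [ 0.109  0.272 -0.07   1.229 -0.     2.067]
tool shift cm [-0.08  0.03 -0.04] rx 0.00014954702864722336
```

View pics/d_side_c.png

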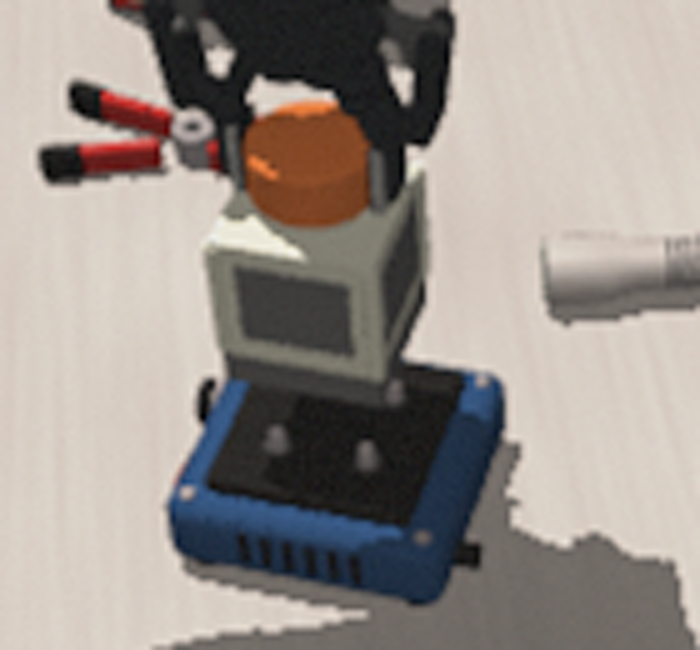

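```bash
python3 - <<'E'
from h import *
un=lambda p:(np.array(p,float)+.5)/5-.5+[210,120]
# jar +,+ ; +,- ; -,- ; -,+ : shoulder: +,-=(362,268)? yaw -.388
obs=un([(427,172),(364,268),(206,250),(424,300),(383,407),(229,378)])
def pts(x,y,z,yaw):
    a=sq(x,y,z+.088,yaw,.0405)[[0,1,2]];b=sq(x,y,z,yaw,.040)[[0,1,2]];return np.vstack([a,b])
print((proj('side',pts(.5317,.1385,.119,-.388))-obs).round(2))
r=least_squares(lambda v:(proj('side',pts(*v))-obs).ravel(),[.53,.14,.12,-.39]);print(r.x.round(4),r.fun.reshape(-1,2).round(2))
r=least_squares(lambda v:(proj('side',pts(v[0],v[1],.119,v[2]))-obs).ravel(),[.53,.14,-.39]);print(r.x.round(4),r.fun.reshape(-1,2).round(2))
E
```

```text
[[-1.37 -2.37]
 [ 1.51  0.43]
 [-0.49 -1.59]
 [ 0.44 -0.54]
 [-0.3  -0.28]
 [-0.65 -0.  ]]
[ 0.5327  0.1591  0.0982 -0.4113] [[-1.26 -0.7 ]
 [ 1.12  1.44]
 [ 0.32 -0.95]
 [ 0.51  0.35]
 [-0.71 -0.04]
 [-0.01 -0.12]]
[ 0.5321  0.1361 -0.4074] [[-0.85 -1.51]
 [ 1.38  1.27]
 [-0.45 -1.21]
 [ 0.93  0.32]
 [-0.42  0.55]
 [-0.61  0.38]]
```

>>> {"op": "carry_out", "data": {"plan": [[[0.8,0.03,-0.04,0,0,0,1],[1,0,0,0,0,0,1],[1,0,0,0,0,0,1],[0.8,0,0,0,0,0,1],[0.4,0,0,0,0,0,1],[0.2,0,0,0,0,0,1],[0.2,0,0,0,0,0,1],[0.2,0,0,0,0,0,1],[0.1,0,0,0,0,0,1],[0,0,0,0,0,0,1]]], "force": 80}}

```text
time: 10.3
ee_pos: [0.5314, 0.1389, 0.1683]
ee_rot: [0.694, 0.136, 0.694, -0.136]
wrist_force: [0.2, 0.0, -4.5]
opening: 0.0605
```

```bash
python3 - <<'E'
from h import *
plan([.5314,.139,.156],-.388)
E
```

```text
t 10.3 pos [0.5314 0.1389 0.1683] az -0.388 xaxis [ 1.e-04 -1.e-04 -1.e+00] F [ 0.2  0.  -4.5] T [ 0.06 -0.02 -0.01] open 0.0605 q [ 0.11   0.295 -0.156  1.12  -0.     2.068]
tool shift cm [ 1.23  0.01 -0.01] rx -1.1577628461267864e-05
```

>>> {"op": "carry_out", "data": {"plan": [[[0.15,0,0,0,0,0,1],[0.15,0,0,0,0,0,1],[0.15,0,0,0,0,0,1],[0.15,0,0,0,0,0,1],[0.1,0,0,0,0,0,1],[0.1,0,0,0,0,0,1],[0,0,0,0,0,0,1],[0,0,0,0,0,0,1],[0,0,0,0,0,0,1],[0,0,0,0,0,0,1]]], "force": 80}}

```text
time: 11.55
ee_pos: [0.5314, 0.1389, 0.1603]
ee_rot: [0.694, 0.136, 0.694, -0.136]
wrist_force: [1.1, -0.9, -4.2]
opening: 0.0607
```

```bash
python3 - <<'E'
from h import *
plan([.5314,.139,.156],-.388)
E
```

```text
t 11.55 pos [0.5314 0.1389 0.1603] az -0.388 xaxis [ 1.e-04 -1.e-04 -1.e+00] F [ 1.1 -0.9 -4.2] T [-0.01 -0.06  0.  ] open 0.0607 q [ 0.11   0.3   -0.17   1.101 -0.     2.068]
tool shift cm [ 0.43  0.01 -0.01] rx 1.1715168095616235e-05
```

The pegs are entering: the foot is about 10 mm below the peg tips with only about 1 N sideways. Next is the rest of the way to the deck.

>>> {"op": "carry_out", "data": {"plan": [[[0.1,0,0,0,0,0,1],[0.1,0,0,0,0,0,1],[0.1,0,0,0,0,0,1],[0.1,0,0,0,0,0,1],[0.05,0,0,0,0,0,1],[0,0,0,0,0,0,1],[0,0,0,0,0,0,1],[0,0,0,0,0,0,1],[0,0,0,0,0,0,1],[0,0,0,0,0,0,1]]], "force": 80}}

```text
time: 12.8
ee_pos: [0.5315, 0.139, 0.1561]
ee_rot: [0.694, 0.136, 0.694, -0.136]
wrist_force: [-3.1, 1.1, 3.4]
opening: 0.0608
```

```bash
python3 - <<'E'
from h import *
state();snap('e',(210,120,140,130),5)
E
```

```text
t 12.8 pos [0.5315 0.139  0.1561] az -0.388 xaxis [ 4.e-04  0.e+00 -1.e+00] F [-3.1  1.1  3.4] T [ 0.02  0.59 -0.01] open 0.0608 q [ 0.11   0.302 -0.177  1.091 -0.     2.068]
```

View pics/e_side_c.png

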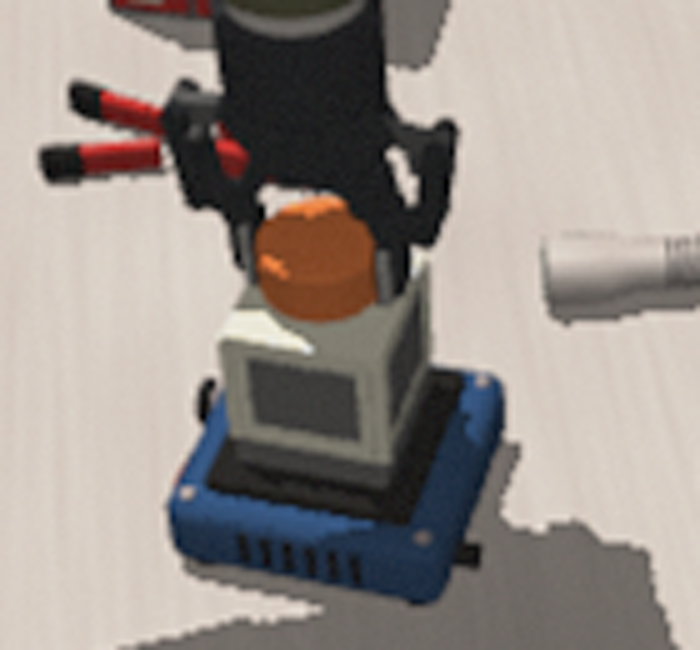

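The jar is home: the TCP is 60 mm above its height at the pick-up, and deck contact changed the wrist force by 8 N. The foot sits flat on the deck with no pegs showing. I'll unscrew now, rising with the thread.

>>> {"op": "carry_out", "data": {"plan": [[[0,0,0,0,0,0,1],[0,0,0,0,0,0,1],[0,0,0,-0.06,0,0,1],[-0.02,0,0,-0.1,0,0,1],[-0.03,0,0,-0.12,0,0,1],[-0.03,0,0,-0.12,0,0,1],[-0.03,0,0,-0.12,0,0,1],[-0.03,0,0,-0.12,0,0,1],[0,0,0,0,0,0,1],[0,0,0,0,0,0,1]]], "force": 110}}

```text
time: 14.1
ee_pos: [0.5316, 0.139, 0.1574]
ee_rot: [0.702, -0.088, 0.701, 0.088]
wrist_force: [-2.5, 0.7, 5.5]
opening: 0.0604
```

```bash
python3 - <<'E'
from h import *
state();snap('f',(210,120,140,130),5)
E
```

```text
t 14.1 pos [0.5316 0.139  0.1574] az 0.2503 xaxis [ 6.e-04  1.e-04 -1.e+00] F [-2.5  0.7  5.5] T [0.15 0.55 0.12] open 0.0604 q [ 0.11   0.301 -0.175  1.094 -0.     1.43 ]
```

View pics/f_side_c.png

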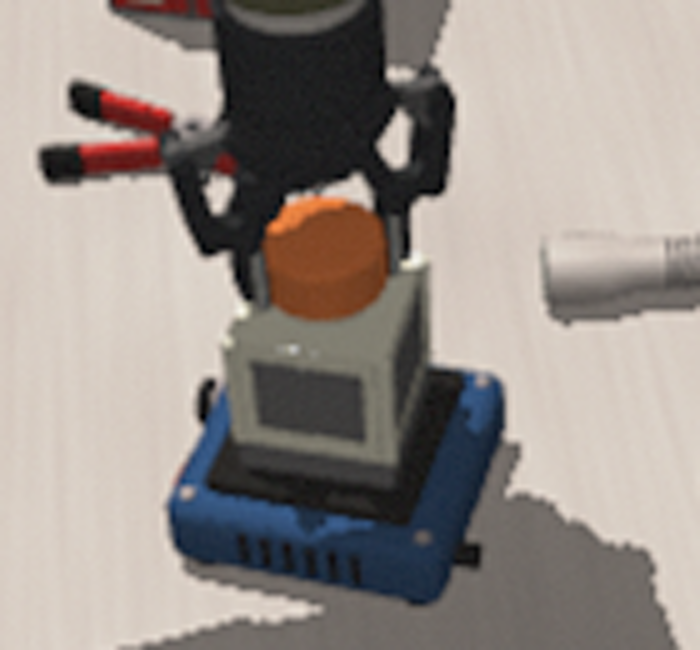

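The jar stays square while the cap turns with the gripper; 0.64 rad done. I'll turn on to 1.42 rad.

>>> {"op": "carry_out", "data": {"plan": [[[-0.02,0,0,-0.08,0,0,1],[-0.03,0,0,-0.12,0,0,1],[-0.03,0,0,-0.12,0,0,1],[-0.03,0,0,-0.12,0,0,1],[-0.03,0,0,-0.12,0,0,1],[-0.03,0,0,-0.12,0,0,1],[0,0,0,-0.1,0,0,1],[0,0,0,0,0,0,1],[0,0,0,0,0,0,1],[0,0,0,0,0,0,1]]], "force": 110}}

```text
time: 15.4
ee_pos: [0.5313, 0.1387, 0.1588]
ee_rot: [0.615, -0.349, 0.615, 0.348]
wrist_force: [-2.4, -2.8, 4.2]
opening: 0.0599
```

```bash
python3 - <<'E'
from h import *
state();snap('g',(210,120,140,130),5)
E
```

```text
t 15.4 pos [0.5313 0.1387 0.1588] az 1.0307 xaxis [-2.e-04 -6.e-04 -1.e+00] F [-2.4 -2.8  4.2] T [-0.33  0.63  0.02] open 0.0599 q [ 1.090e-01  3.010e-01 -1.720e-01  1.098e+00 -1.000e-03  6.500e-01]
```

View pics/g_side_c.png

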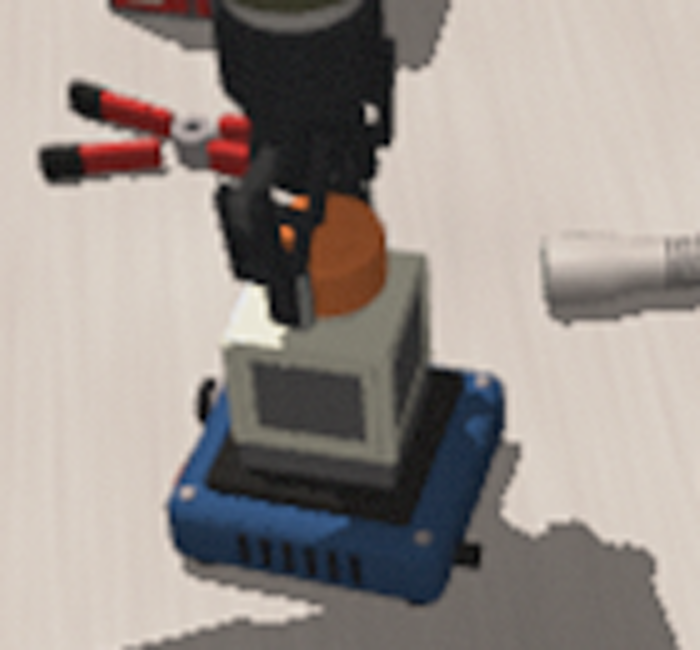

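>>> {"op": "carry_out", "data": {"plan": [[[-0.1,0,0,0,0,0,1],[-0.1,0,0,0,0,0,1],[-0.1,0,0,0,0,0,1],[-0.1,0,0,0,0,0,1],[-0.2,0,0,0,0,0,1],[-0.2,0,0,0,0,0,1],[0,0,0,0,0,0,1],[0,0,0,0,0,0,1],[0,0,0,0,0,0,1],[0,0,0,0,0,0,1]]], "force": 110}}

```text
time: 16.7
ee_pos: [0.5317, 0.1388, 0.1671]
ee_rot: [0.615, -0.349, 0.615, 0.349]
wrist_force: [-0.5, -2.6, 0.4]
opening: 0.06
```

```bash
python3 - <<'E'
from h import *
state()
E
```

```text
t 16.7 pos [0.5317 0.1388 0.1671] az 1.0319 xaxis [ 7.e-04 -3.e-04 -1.e+00] F [-0.5 -2.6  0.4] T [-0.41  0.03 -0.05] open 0.06 q [ 0.109  0.295 -0.158  1.117 -0.     0.648]
```

The vertical force is about 0 rather than −4.5 N, so the cap is free and the jar stayed down. I'll continue straight up.

>>> {"op": "carry_out", "data": {"plan": [[[-0.3,0,0,0,0,0,1],[-0.5,0,0,0,0,0,1],[-0.6,0,0,0,0,0,1],[-0.7,0,0,0,0,0,1],[-0.7,0,0,0,0,0,1],[-0.5,0,0,0,0,0,1],[-0.3,0,0,0,0,0,1],[0,0,0,0,0,0,1],[0,0,0,0,0,0,1],[0,0,0,0,0,0,1]]], "force": 110}}

```text
time: 17.95
ee_pos: [0.5313, 0.1389, 0.2026]
ee_rot: [0.615, -0.349, 0.615, 0.349]
wrist_force: [0.5, -0.5, 0.6]
opening: 0.0605
```

```bash
python3 - <<'E'
from h import *
state();snap('h',(210,120,140,130),5);snap('h',(220,200,110,110),5,'top')
E
```

```text
t 17.95 pos [0.5313 0.1389 0.2026] az 1.032 xaxis [-5.e-04 -2.e-04 -1.e+00] F [ 0.5 -0.5  0.6] T [ 0.02 -0.    0.04] open 0.0605 q [ 0.11   0.277 -0.094  1.2   -0.     0.648]
```

View pics/h_side_c.png

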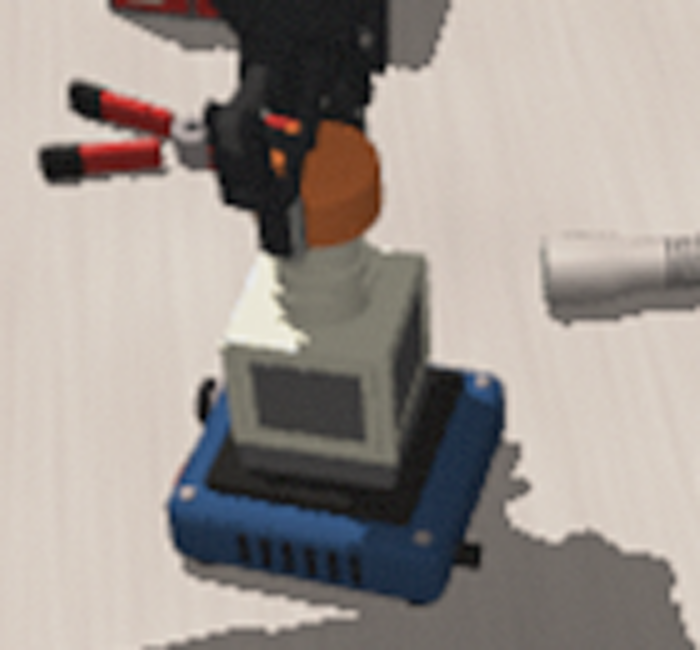

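View pics/h_side.png

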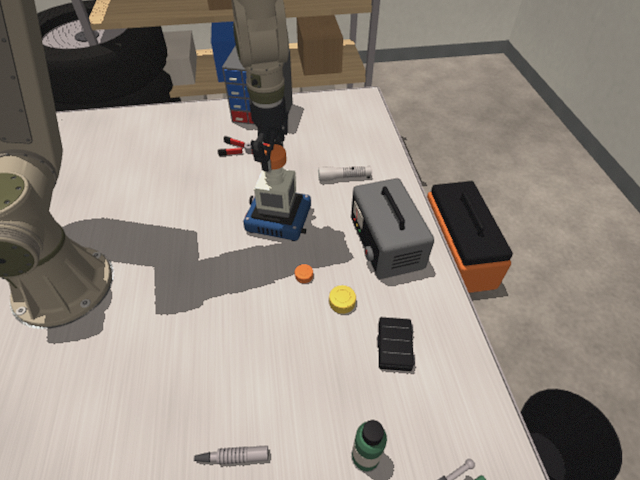

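```bash
python3 - <<'E'
from h import *
th=np.linspace(0,2*np.pi,73)
for z in (.1987,.2037,.2087):
    P=proj('side',np.vstack([np.c_[.5313+.031*np.cos(th),.1389+.031*np.sin(th),np.full(73,q)] for q in (z,z+.028)]))
    print(z,((P.max(0)-[210,120]+.5)*5).round(0), ((P.min(0)-[210,120]+.5)*5).round(0))
j=np.array([*sq(.5314,.139,.148,-.388,.0405)[:3],*sq(.5314,.139,.06,-.388,.04)[:3]]);print('jar home pred',((proj('side',j)-[210,120]+.5)*5).round(0).tolist())
a=cv2.imread('pics/side0.png').astype(int);b=cv2.imread('pics/h_side.png').astype(int)
for n,(x,y,w,h) in dict(charger=(352,178,84,100),brush=(190,443,85,25),torch=(316,162,58,22),fuse=(376,315,40,57),spray=(352,418,36,52),clampL=(215,134,25,24)).items():
    print(n,np.abs(a-b)[y:y+h,x:x+w].mean().round(2))
E
```

```text
0.1987 [380. 258.] [243. 125.]
0.2037 [380. 249.] [242. 117.]
0.2087 [379. 241.] [241. 108.]
jar home pred [[425.0, 254.0], [379.0, 363.0], [218.0, 335.0], [430.0, 380.0], [388.0, 488.0], [238.0, 460.0]]
charger 3.14
brush 11.57
torch 3.81
fuse 2.63
spray 2.78
clampL 3.72
```

The picture fits the target state. The cap rim is about 27 mm above the mouth and centred. The jar corners match the predicted home pose, the bystanders have not moved, and the wrist force is near zero.

```bash
python3 - <<'E'
from cell import arm
print(arm.job_done()); print(arm.get_state()['time'])
E
```

```text
the job is handed in; nothing more can be done
None
the job is handed in; nothing more can be done
```

I set the jar home on the four pegs, unscrewed the orange cap about 81° anticlockwise, and lifted it straight up. The job was handed in at about 18 s with the gripper still holding the cap, 27 mm above the jar's mouth. The hand-in gave no verdict.

**Last checks:**
- **Jar:** the side picture shows it flat on the deck with no pegs showing. Most of its corners match the predicted home pose within 1–2 camera pixels. Its height came from the arm: deck contact was 60 mm above the pick-up height.
- **Cap:** the rim and edge outlines match the expected height and centring. The tool was level, the opening was 60.5 mm, and the wrist force was under 1 N, so the cap was clear of the jar.
- **Other things on the shelf:** the pictures from before and after match closely, apart from the brush area. I put that difference down to the arm's shadow having moved. The brush itself looks unmoved.

**What disagreed:** camera heights read 2–6 mm low against your figures (jar shoulder 86 instead of 88 mm, peg tips 68 instead of 74 mm). A rough one-view check of the hanging jar's yaw was also 0.02 rad off. Neither affected the fit: the pegs went in with only about 1 N of sideways force. I did not measure the cap's own angle directly; the 81° is the gripper's turn.

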